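# Dispense walnuts into a cup

## Task

Stand the low cup with the handle upright under the walnut dispenser's chute, centred on the ring marked on its base plate, and let go of it. Then slide the dispenser's shutter open so that all four walnuts run down into the cup, and slide it fully closed again. Leave the filled cup standing on the ring, and do not push the honey jar or the salt shaker about.

Things in the scene. Friction and masses are not known exactly. Their poses are not given: they have to be found in the camera images.
- cup_mid (a point): centre, half-way up, of the bowl of the cup to fill: plain low open cup, outside 78 mm across the rim, 62 mm at the foot, 76 mm tall, walls 3 to 5 mm, 0.22 kg. z up, 38 mm above the foot; the D-shaped handle points along the point's -y. Starts left or right of the dispenser, handle roughly towards the robot. (The taller mug with a handle, further back, is not used.)
- cup_grip (a point): point in the plane of the cup's handle near its upper outer corner, 54 mm from the bowl's axis (along -y of cup_mid), 54 mm above the foot. The handle is 8 mm thick along x; its upright bar lies 54 to 66 mm from the axis, 23 to 64 mm above the foot, joined to the bowl at its top (67 mm above the foot) and bottom, 14 mm gap between. Pinch it from above across the 8 mm. Axes as cup_mid.
- dispenser: fixed walnut dispenser; origin on the worktop below its shaft; x to its back, y to its left, z up. Base plate 6 mm thick, x -114 to 50, y -60 to 60 mm; back panel x 22 to 36 mm; clear shaft, x and y -21 to 21 mm, 177 mm up to a lid (x, y -38 to 38, 314 to 324 mm) with a knob to 338 mm; steel chute below, 44 mm wide, falling at 45 degrees to -x, roughly towards the robot.
- drop_point (a point): centre of the ring (72 mm across) marked on top of the base plate, 6 mm above the worktop, where the cup's axis must stand; 66 mm along the dispenser's -x from its origin. Falling walnuts cross the height of the cup's rim within about 15 mm of this axis. The space above the ring is free; the chute's parts end 13 mm or more behind its centre. Axes as the dispenser's.
- chute_lip (a point): middle of the lower end of the chute's floor, 102 mm above the worktop (underside 99 mm), 26 mm behind the ring's axis; the front corners of the chute's sides, 115 mm up, come within 13 mm of that axis. The rim of a cup standing on the ring is 82 mm above the worktop and reaches 13 mm in under the lip, so the cup goes in low from the front, not straight down. Axes as the dispenser's.
- shutter (a joint): how far the shutter (a 4 mm steel plate below the shaft) is slid out, in m: 0 fully closed against its stop, 0.045 fully open against its stop; opens along the dispenser's +y (its left). The walnuts start to fall at about 0.033 and run freely when fully open, taking 1 to 2 s. It moves with 1 to 2 N and stays where it is left.
- shutter_grip (a point): point to grip on the shutter's upright wooden tab, 215 mm above the worktop, moving with the shutter. The tab measures 12 mm along the dispenser's x and 24 mm along its y and reaches from 179 to 236 mm above the worktop; closed, it stands 112 mm to the left (+y) of and 30 mm forward (-x) of the shaft's axis. Axes as the dispenser's.
- walnut0: one of the four walnuts in the dispenser: brown ball 27 mm across, 12 g; origin at its centre. At the start the four stand one on another in the clear upright shaft, walnut0 lowest, resting on the shutter, out of reach behind the shaft's walls and lid.
- walnut1: as walnut0, second from below
- walnut2: as walnut0, third from below
- walnut3: as walnut0, the top one
- honey_mid (a point): centre of a bystander, half-way up: round honey jar, 71 mm across and 110 mm tall, on the other side of the dispenser from the cup. Leave it where it is.
- salt_mid (a point): centre of a bystander, half-way up: salt shaker, 44 mm across and 90 mm tall, behind and to the right. Leave it where it is.
- cup: the whole cup, for the rules; its origin lies under the cup, 13 mm from the bowl's axis towards the handle (use cup_mid and cup_grip instead). Axes as cup_mid.
There are look-alikes about, which are no part of the job. Of the things that look like the cup, the middle-sized one is meant.

How it is judged (in metres and radians):
On the way, in this order (a step that is already met when the one before it is completed fails the run):
1. The cup stands upright on the ring under the chute, let go of, with the shutter still closed (horizontal distance between cup_mid and drop_point below 0.022 m and height (world z) of cup_mid below 0.05 m and angle between cup_mid's own z axis and vertical below 0.12 rad and value of joint shutter below 0.01 m and contact force between the fingers and cup below 0.3 N), for 0.2 s.
2. The shutter is slid open (more than 30 mm) with the cup standing on the ring (horizontal distance between cup_mid and drop_point below 0.022 m and height (world z) of cup_mid below 0.05 m and angle between cup_mid's own z axis and vertical below 0.12 rad and value of joint shutter above 0.03 m), for 0.05 s.
At the end, for the whole second after the job is handed in: All four walnuts lie in the cup; the cup stands upright (within 0.12 rad) and still on the base plate, its axis within 22 mm of the centre of the ring; the shutter is closed to within 5 mm (horizontal distance between each of walnut0, walnut1, walnut2, walnut3 and cup_mid below 0.032 m and z of walnut0 in the frame of cup_mid between -0.034 and 0.036 m and z of walnut1 in the frame of cup_mid between -0.034 and 0.036 m and z of walnut2 in the frame of cup_mid between -0.034 and 0.036 m and z of walnut3 in the frame of cup_mid between -0.034 and 0.036 m and horizontal distance between cup_mid and drop_point below 0.022 m and height (world z) of cup_mid below 0.05 m and angle between cup_mid's own z axis and vertical below 0.12 rad and value of joint shutter below 0.005 m and linear speed of cup below 0.02 m/s); the robot touches nothing.
It fails at once if the honey jar or the salt shaker is moved more than 40 mm (distance of any of honey_mid, salt_mid from where it was at the start of the episode above 0.04 m).
It also fails if it takes over 54 s, if anything falls off the work surface, if the arm or the gripper's body presses on something with over 40 N, if the wrist force passes 120 N, or if a joint passes its speed limit or range.

## Robot

A 7-joint arm with a two-finger parallel gripper is mounted at the origin on a cart in front of the work surface, level with it; the furniture and walls round the work are solid. World frame = base frame: x ahead of the robot, y to its left, z up, the work surface at z = 0. Lengths are in mm, angles in rad, forces in N, time in s.
With the tool pointing down it reaches from about 425 to 875 mm from the base axis. Payload 4.7 kg.
Tool frame: the origin (TCP) lies on the front face of the gripper's body, between the roots of the fingers; the fingertips stand 70 mm ahead of it and the grasp point (between the pads) lies 51 mm ahead of it; z points along the fingers, y is the line along which they close (so a half turn about z gives the same grasp; the last joint's range is limited). The gripper opens to 87 mm and grips with 3 to 60 N. Pads are 19 mm wide; open, the fingers measure 117 mm over their backs; the gripper's body (75 mm by 190 mm) begins 51 mm behind the grasp point.
Start: joints at [-1.135, 0.321, -0.07, 1.45, 0.023, 1.371, -0.057], TCP at [266.136, 593.035, 292.287] pointing down, gripper open.
Joint ranges: [-2.86, 2.86], [-0.3, 2.09], [-1.38, 1.24], [0.06, 2.45], [-1.56, 4.7], [0.09, 2.05], [-2.69, 2.69]. Speed limits (rad/s): [2.57, 2.57, 3.14, 3.14, 3.14, 3.14, 3.14].

## Interface

Orientations are given as a unit quaternion [w, x, y, z].
In Python, from cell import telemetry, camera, finish_job, models gives the robot as it stands. The module is installed in compiled form; this text tells all that it offers.
- The arm moves only by the shell command python3 -m creep 'ROWS' [OPENING] [FORCE]. ROWS is JSON, a list that holds one entry, the list of rows, each a list of 6 numbers: the shift along the tool's x, y, z in m, then the turn, a rotation vector about the tool's x, y, z in rad. In form: [[[x, y, z, ax, ay, az], ...]]. A call has 1 to 10 rows; each row is the pose to reach, as a shift and turn from the pose commanded when the call began, along the tool's axes at that moment; what a row does not reach only later rows make up. A row lasts 1/8 s, in which the tool goes at most 62.5 mm and 10.7 degrees, less where a joint would pass 70% of its speed; a pose out of reach is approached as far as the arm can. A call with a gripper value outside its range is refused whole. OPENING is the gripper command: -1 is fully open, 1 is shut, values between are in proportion, set as the call begins (- or left out, the last holds). The fingers move at their own pace and stop on an object; FORCE is the grip in N (left out, the last holds). Time passes only in rows, so rows that repeat a pose let the fingers close. It gives the time, the measured TCP pose, the force, the opening and the grip force at its end, in the units of the state.
- telemetry.sense(): the state, without advancing time (a new reading comes with each control period).
- camera(name): name is "side" or "top"; returns a dict with "img" (400x640x3 uint8, blue, green, red), "vfov" (degrees; the focal length in pixels is half the picture's height over the tangent of half this angle, whatever the lens; pixels are square), "cx", "cy" (the principal point, pixels), "k1" (the pictures are not rectified: a ray, as slopes to the right and down, at radius r is drawn at 1 + k1 r^2 times it, then the intrinsics apply), "eye" and "rotation" of the camera in the world. Camera axes: x right, y down, z forward; pixel columns grow to the right and rows downward; lengths in mm; the calibration is good to about 2 mm. A picture is of the moment at which its call begins. There is no depth.
- finish_job(): hands the job in; it is judged then, once.
Trained networks look in a picture, given as the dict that the camera call returned (one of the last four; its "shot" number tells which), for a name from the list of things; names that differ only in an ending like _2 or _b are one class to them, and where a whole thing is asked for, a point or a joint stands for the part that bears it (a point fixed in the world has none). Each returns a list of dicts, best first, with "p" (0 to 1); they miss things now and then, are a little off and sometimes report something else, mostly with a low value. They report only what shows in the picture. A call takes as long as a camera call. They do not tell look-alikes from the thing itself.
- models.regions_of(picture, name): "region" (400x640 bool, what is visible of it).
- models.pinpoint(picture, name): "point" ([x, y, z] in mm, in world coordinates, good to about 4 mm: a listed point, or the origin of a listed thing).
The state is a dict: "clock": time; "joints": joint angles; "qd": joint speeds; "effort": joint torques, N m; "position": TCP position; "eef_rot": TCP orientation; "contact_force": force on the tool from outside, world axes, zero at the start; "wrist_torque": the same for the moment, N m; "opening": opening from 0.0 (shut) to 1.0 (fully open); "grasp_force": force on a finger pad.
Only numpy, scipy, OpenCV 4.12 (cv2) and the standard library are available. Lean on these libraries where they do the work, as an engineer would, in place of code of your own. Each camera call takes 0.05 s, during which the arm holds its last target. There are 200 camera calls.

## Working session

There is one attempt and no reset: what is moved stays moved. The work goes in short steps, Python scripts to look and compute and a shell command to move; the robot and the scene stay as the last step left them, time stands still between calls to the robot, and variables do not carry over. Pictures are saved under pics/ and viewed, at most 10 in all, crops included, and the job is handed in when it is done.

```bash
mkdir -p pics; cat > h.py <<'E'
import numpy as np, cv2
from cell import telemetry, camera, finish_job, models
np.set_printoptions(precision=1,suppress=True)
def proj(c,P):
    R=np.array(c["rotation"]);R=R if R.shape==(3,3) else None
    p=(np.array(P,float)-np.array(c["eye"]))@R
    s=p[:2]/p[2]; f=200/np.tan(np.radians(c["vfov"])/2)
    return s*(1+c["k1"]*(s@s))*f+[c["cx"],c["cy"]]
E
python3 - <<'E'
from h import *
s=telemetry.sense();print(s)
for n in("side","top"):
    c=camera(n);cv2.imwrite(f"pics/{n}0.png",c["img"])
    print(n,{k:v for k,v in c.items() if k!="img"})
    for t in("cup_mid","cup_grip","dispenser","drop_point","chute_lip","shutter_grip","honey_mid","salt_mid"):
        print(t,[(round(d["p"],2),np.array(d["point"])) for d in models.pinpoint(c,t)])
E
```

```text
{'clock': 0.0, 'joints': array([-1.1,  0.3, -0.1,  1.5,  0. ,  1.4, -0.1]), 'qd': array([ 0., -0., -0., -0.,  0., -0.,  0.]), 'effort': array([  0. , -49.1,  -0.4, -31.3,  -0.1,   0. ,   0. ]), 'position': array([266. , 592.6, 291.1]), 'eef_rot': array([-0. ,  0.2,  1. , -0. ]), 'contact_force': array([-0.6,  0.7, -0.6]), 'wrist_torque': array([ 0., -0., -0.]), 'grasp_force': 0.0, 'opening': 1.0024958670994568}
side {'vfov': 44.475573192106765, 'cx': 324.9967107613515, 'cy': 193.68821028605376, 'k1': -0.053162595083858614, 'eye': array([-660.6, 1261.4, 1091.6]), 'rotation': array([ 0.2, -0.4,  0.8, -0.5]), 'shot': 1}
cup_mid [(0.75, array([464.7, 534.6,  49.9])), (0.58, array([467.2, 685. ,  26.3])), (0.46, array([543.6, 305.9,  38.3]))]
cup_grip [(0.86, array([535.4, 523.6,  67.8])), (0.78, array([445.3, 716.8,  37. ])), (0.54, array([489.7, 302.9,  52. ]))]
dispenser [(0.74, array([611.7,  29.2,  -2.6]))]
drop_point [(0.74, array([541.4,  30.9,   4.8])), (0.62, array([547.5, 309.6,  38. ]))]
chute_lip [(0.76, array([572.4,  27. , 102.9]))]
shutter_grip [(0.69, array([542.7, 312.3, 
[... 324 characters left out ...]
2,  0.8, -0.6,  0.1]), 'shot': 2}
cup_mid [(0.8, array([466.8, 688.7,  26.7])), (0.73, array([464.2, 532.5,  45.7])), (0.59, array([545.7, 303.9,  37. ]))]
cup_grip [(0.74, array([529.6, 523.8,  68.6])), (0.66, array([439.7, 711.5,  34.8]))]
dispenser [(0.72, array([612. ,  27.4,  -3.2])), (0.66, array([ 524.6, -245.4,   53.9]))]
drop_point [(0.72, array([546.8,  31.3,   5.6]))]
chute_lip [(0.7, array([567.3,  29.3,  97.2]))]
shutter_grip [(0.69, array([580.8, 140.5, 217.5])), (0.3, array([ 700.4, -266.8,   44.7]))]
honey_mid [(0.73, array([ 524.2, -245.9,   55.6])), (0.28, array([547.5,  32.3,   5. ]))]
salt_mid [(0.51, array([ 700.7, -267.4,   45. ])), (0.46, array([533.4, 306.3,   2.2]))]
```

View images.

View pics/side0.png

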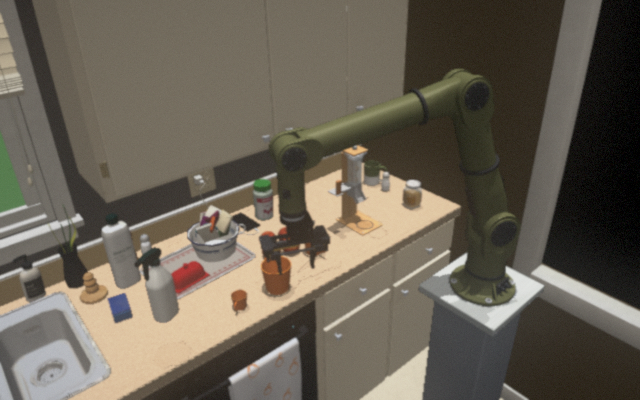

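View pics/top0.png

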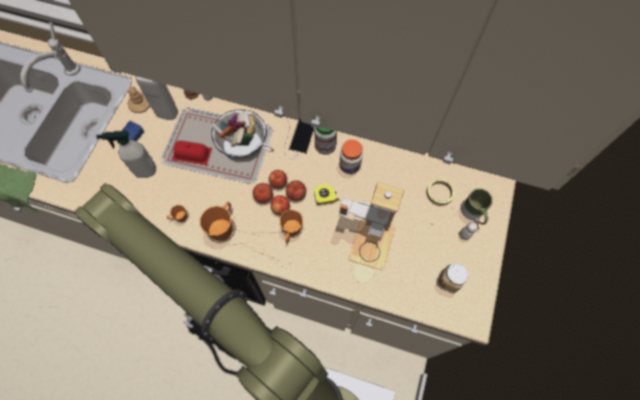

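```bash
sed -i 's/R=np.array.*/R=rot(c["rotation"])/' h.py; cat >> h.py <<'E'
from scipy.spatial.transform import Rotation as Ro
from scipy.optimize import least_squares
rot=lambda q:Ro.from_quat(np.roll(q,-1)).as_matrix()
def tri(cs,uvs):
    r=least_squares(lambda P:np.concatenate([proj(c,P)-u for c,u in zip(cs,uvs)]),[550,100,50])
    return r.x,np.abs(r.fun).max()
def tool():
    s=telemetry.sense();return np.array(s["position"]),rot(s["eef_rot"]),s
E
python3 -m creep '[[[0,0,-0.06,0,0,0],[0,0,-0.12,0,0,0],[0,0,-0.18,0,0,0],[0,0,-0.24,0,0,0],[0,0,-0.24,0,0,0]]]' -1
python3 - <<'E'
from h import *
p,R,s=tool();print(p);print(R.round(3))
cs=[camera("side"),camera("top")]
for c,n in zip(cs,("side","top")):cv2.imwrite(f"pics/{n}1.png",c["img"])
for t in("cup_mid","cup_grip","dispenser","drop_point","chute_lip","shutter_grip","honey_mid","salt_mid"):
    L=[[(d["p"],np.array(d["point"])) for d in models.pinpoint(c,t)] for c in cs]
    print(t,[[(round(a,2),b) for a,b in l] for l in L])
    for a in L[0]:
        for b in L[1]:
            if np.linalg.norm(a[1]-b[1])<25: print("   tri",*tri(cs,[proj(cs[0],a[1]),proj(cs[1],b[1])]))
c=cs[0];i=c["img"];u,v=proj(c,[545,250,40]).astype(int);print(u,v)
a=cv2.resize(i[v-60:v+60,u-90:u+90],(720,480),interpolation=2)
c=cs[1];i=c["img"];u,v=proj(c,[545,170,40]).astype(int);print(u,v)
b=cv2.resize(i[v-60:v+60,u-90:u+90],(720,480),interpolation=2)
cv2.imwrite("pics/crop1.png",np.vstack([cv2.resize(a,(440,293)),cv2.resize(b,(440,293))]))
E
```

```text
clock: 1.52
position: [266.2, 593.3, 538.8]
eef_rot: [0.001, 0.209, 0.978, 0.005]
contact_force: [-0.1, 0.3, -0.5]
opening: 1.001
grasp_force: 0.0
[266.2 593.3 538.8]
[[-0.9  0.4  0. ]
 [ 0.4  0.9  0. ]
 [ 0.   0.  -1. ]]
cup_mid [[(0.86, array([546. , 307.4,  39.4])), (0.73, array([467.7, 533.8,  51.3])), (0.58, array([466. , 684.5,  25. ]))], [(0.97, array([463.1, 531.6,  48. ])), (0.8, array([541.7, 301.7,  37.6])), (0.54, array([465.1, 687.9,  27.1]))]]
   tri [544.7 303.8  36.5] 0.9620210026744189
   tri [464.7 532.6  50.9] 0.8176011656546223
   tri [463.8 686.6  28.2] 0.31869785722977895
cup_grip [[(0.9, array([485.8, 302.3,  55.4])), (0.83, array([535.8, 524.5,  71.3])), (0.6, array([447.1, 713.3,  39.8])), (0.55, array([575.4,  30.2, 103.1]))], [(0.92, array([492.1, 299.4,  58.7])), (0.91, array([530.2, 523.1,  69.7]))]]
   tri [492.6 299.4  51.6] 0.5990594001431191
   tri [531.7 524.2  71.9] 0.7374023936955609
dispenser [[(0.78, array([609.9,  28.4,   0.1]))], [(0.69, array([608.5,  28.1,  -1. ]))]]
   tri [608.5  28.5   0.4] 0.21209268449473484
drop_point [[(0.78, array([54
[... 151 characters left out ...]
te_lip [[(0.64, array([572.6,  29.7, 102.1]))], [(0.68, array([611.4,  29.1,  -4.8])), (0.63, array([568.8,  27.5,  98.2]))]]
   tri [569.2  28.6 101.8] 0.7603895202244075
shutter_grip [[(0.49, array([582.4, 141.3, 212.3]))], [(0.69, array([578.2, 141.7, 212.1]))]]
   tri [578.7 142.3 213.2] 0.44762965237202934
honey_mid [[(0.67, array([ 527. , -244.4,   53.7])), (0.59, array([543.3,  30.1,   5. ]))], [(0.67, array([ 525.1, -241.8,   54.7]))]]
   tri [ 524.8 -241.6   55.6] 0.00021737857701964458
salt_mid [[(0.71, array([ 701.9, -270.2,   45.4])), (0.26, array([609.2,  27.8,  -0.9]))], [(0.69, array([ 702.2, -265.8,   43.8]))]]
   tri [ 699.3 -265.1   48.7] 0.31225755994159954
324 237
329 236
```

View pics/crop1.png

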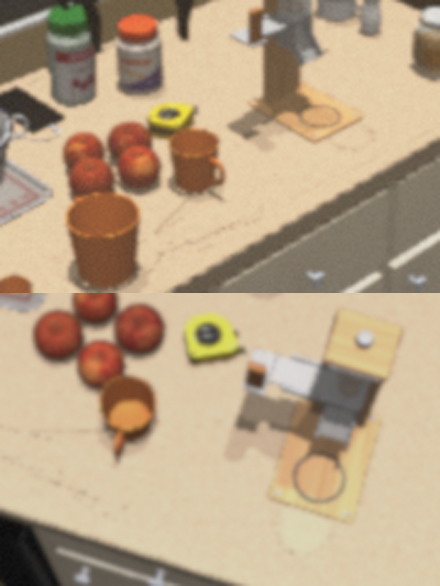

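The crop shows the three terracotta cups. The middle one is at about (193,160) in the side half and (128,405) in the top half, with its handle towards the robot. The ring and dispenser are clear, and the tab is at (257,370) in the top half. The networks agree: cup_mid is at about (544.5, 304.5, 37.5) and the ring at about (545.5, 30).

```bash
python3 -m creep '[[[-0.036,-0.020,0.038,0,0,-0.06],[-0.072,-0.040,0.076,0,0,-0.12],[-0.108,-0.060,0.114,0,0,-0.18],[-0.144,-0.080,0.152,0,0,-0.24],[-0.180,-0.10,0.19,0,0,-0.3],[-0.216,-0.12,0.228,0,0,-0.36],[-0.252,-0.14,0.266,0,0,-0.42],[-0.288,-0.16,0.304,0,0,-0.496],[-0.3216,-0.1771,0.339,0,0,-0.496],[-0.3216,-0.1771,0.339,0,0,-0.496]]]' -1
python3 -m creep '[[[0,0,0,0,0,0],[0,0,0,0,0,0]]]'
python3 - <<'E'
from h import *
p,R,s=tool();print(p,s["clock"]);print((R*1000).round())
cs=[camera("side"),camera("top")]
for n in("cup_mid","cup_grip"):
  for c in cs: print(n,[(round(d["p"],2),np.array(d["point"])) for d in models.pinpoint(c,n)])
a=[]
for c in cs:
  u,v=proj(c,[500,300,100]).astype(int);a.append(cv2.resize(c["img"][v-50:v+50,u-65:u+65],(390,300),interpolation=2))
cv2.imwrite("pics/hov.png",np.hstack(a))
E
```

```text
clock: 3.68
position: [487.8, 295.0, 190.1]
eef_rot: [-0.002, -0.034, 0.999, -0.002]
contact_force: [-0.5, 0.4, 0.4]
opening: 0.995
grasp_force: 0.0
clock: 3.92
position: [486.8, 301.7, 194.6]
eef_rot: [0.001, -0.038, 0.999, 0.001]
contact_force: [0.4, -0.7, 0.7]
opening: 0.999
grasp_force: 0.0
[486.8 301.7 194.6] 3.925
[[ -997.   -77.     2.]
 [  -77.   997.     2.]
 [   -2.     2. -1000.]]
cup_mid [(0.92, array([546.5, 306.2,  40. ])), (0.8, array([465.8, 684.7,  25.7])), (0.38, array([612.2,  29.1,  -0.1]))]
cup_mid [(0.75, array([463.1, 532.1,  48. ])), (0.61, array([465.3, 686.1,  24.3])), (0.58, array([612.2,  27.9,  -3.2]))]
cup_grip [(0.88, array([489.9, 300.1,  52.8])), (0.58, array([534.2, 523.6,  69.9])), (0.51, array([446.6, 713.1,  36.9]))]
cup_grip [(0.79, array([440.4, 715.3,  36.1])), (0.64, array([528.8, 523.9,  68.4]))]
```

View pics/hov.png

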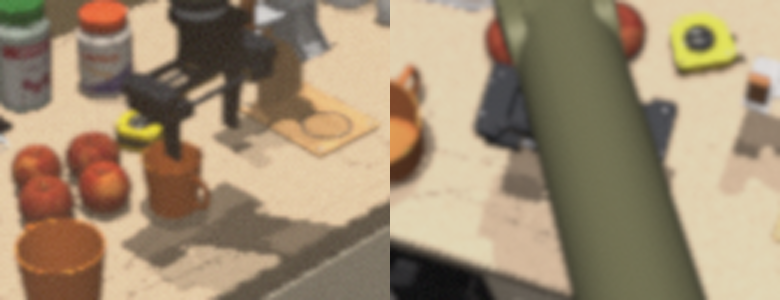

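The left half shows the open fingers above the cup on either side of the handle at (203,190). The body's long side lies along y, so it will clear the chute. Descending.

```bash
python3 -m creep '[[[0,0,0.025,0,0,0],[0,0,0.05,0,0,0],[0,0,0.075,0,0,0],[0,0,0.096,0,0,0],[0,0,0.096,0,0,0],[0,0,0.096,0,0,0],[0,0,0.096,0,0,0]]]'
python3 - <<'E'
from h import *
cs=[camera("side")]
for n in("cup_mid","cup_grip"):
  for c in cs: print(n,[(round(d["p"],2),np.array(d["point"])) for d in models.pinpoint(c,n)])
c=cs[0];u,v=proj(c,[500,300,70]).astype(int);cv2.imwrite("pics/down.png",cv2.resize(c["img"][v-30:v+30,u-40:u+40],(480,360),interpolation=2))
E
```

```text
clock: 5.1
position: [487.8, 300.3, 98.6]
eef_rot: [0.001, -0.037, 0.999, 0.001]
contact_force: [-0.4, -0.4, -0.4]
opening: 0.997
grasp_force: 0.0
cup_mid [(0.71, array([462.4, 686.2,  26.7])), (0.56, array([464.1, 533.2,  48.5])), (0.55, array([543. , 308.3,  40.1]))]
cup_grip [(0.78, array([535.3, 524. ,  70.4])), (0.59, array([448.8, 709.8,  34.4])), (0.48, array([488.4, 303.9,  55.5]))]
```

View pics/down.png

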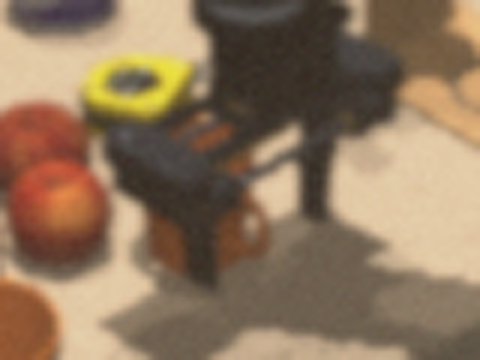

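The fingers straddle the handle, which is at (262,230), and nothing has been touched. Closing.

```bash
python3 -m creep '[[[0,0,0,0,0,0],[0,0,0,0,0,0],[0,0,0,0,0,0],[0,0,0,0,0,0],[0,0,0,0,0,0],[0,0,0,0,0,0],[0,0,0,0,0,0],[0,0,0,0,0,0]]]' 1 50
```

```text
clock: 6.25
position: [487.1, 299.8, 97.3]
eef_rot: [0.0, -0.037, 0.999, 0.0]
contact_force: [-0.5, -0.4, -0.6]
opening: 0.174
grasp_force: 0.0
```

```bash
python3 -m creep '[[[0,0,0,0,0,0],[0,0,0,0,0,0],[0,0,0,0,0,0],[0,0,0,0,0,0],[0,0,0,0,0,0]]]'
python3 -m creep '[[[0,0,-0.01,0,0,0],[0,0,-0.02,0,0,0],[0,0,-0.02,0,0,0],[0,0,-0.02,0,0,0]]]'
python3 - <<'E'
from h import *
p,R,s=tool();print(p)
c=camera("side")
for n in("cup_mid","cup_grip"): print(n,[(round(d["p"],2),np.array(d["point"])) for d in models.pinpoint(c,n)])
u,v=proj(c,[500,300,70]).astype(int);cv2.imwrite("pics/lift.png",cv2.resize(c["img"][v-30:v+30,u-40:u+40],(480,360),interpolation=2))
E
```

```text
clock: 6.88
position: [487.0, 299.9, 97.3]
eef_rot: [0.0, -0.037, 0.999, 0.0]
contact_force: [0.0, 0.9, -0.1]
opening: 0.071
grasp_force: 49.8
clock: 7.38
position: [487.0, 299.7, 117.3]
eef_rot: [-0.0, -0.037, 0.999, 0.0]
contact_force: [0.5, 0.4, -2.4]
opening: 0.075
grasp_force: 49.7
[487.  299.7 117.3]
cup_mid [(0.96, array([464.5, 534.5,  52.3])), (0.83, array([467.4, 685.4,  25.7])), (0.46, array([542.7, 306.9,  57.5]))]
cup_grip [(0.77, array([442.9, 712.4,  38.7])), (0.76, array([535.4, 525. ,  69.8])), (0.51, array([487.7, 298.6,  73.1]))]
```

View pics/lift.png

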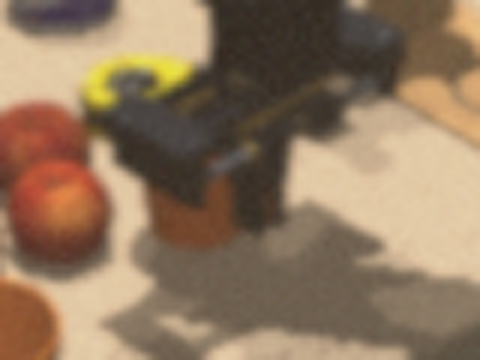

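```bash
python3 -m creep '[[[0.015,-0.03,0,0,0,0],[0.03,-0.07,0,0,0,0],[0.046,-0.115,0,0,0,0],[0.046,-0.16,0,0,0,0],[0.046,-0.205,0,0,0,0],[0.046,-0.245,0,0,0,0],[0.046,-0.271,0,0,0,0],[0.046,-0.271,0.006,0,0,0],[0.046,-0.271,0.006,0,0,0],[0.046,-0.271,0.006,0,0,0]]]'
python3 - <<'E'
from h import *
cs=[camera("side"),camera("top")]
for n in("cup_mid","drop_point","cup_grip","chute_lip"):
  for c in cs: print(n,[(round(d["p"],2),np.array(d["point"])) for d in models.pinpoint(c,n)])
a=[]
for c in cs:
  u,v=proj(c,[530,30,60]).astype(int);a.append(cv2.resize(c["img"][v-50:v+50,u-65:u+65],(390,300),interpolation=2))
cv2.imwrite("pics/pre.png",np.hstack(a))
E
```

```text
clock: 8.78
position: [461.2, 27.2, 111.2]
eef_rot: [-0.0, -0.038, 0.999, 0.0]
contact_force: [-0.1, -0.2, -3.5]
opening: 0.074
grasp_force: 49.8
cup_mid [(0.93, array([463.1, 535.5,  53.4])), (0.62, array([465.5, 686.2,  23.9])), (0.56, array([518.4,  35.7,  47.3]))]
cup_mid [(0.82, array([464.3, 530.5,  47. ])), (0.48, array([464.6, 685.1,  25.4]))]
drop_point [(0.96, array([540. ,  30.1,   4.3]))]
drop_point [(0.84, array([543. ,  31.2,   6.9]))]
cup_grip [(0.72, array([443.8, 712.2,  34.2])), (0.62, array([532.7, 523.3,  69.3])), (0.45, array([462.8,  25.3,  69.1]))]
cup_grip [(0.86, array([530.7, 522.1,  66.6])), (0.67, array([440.4, 713.1,  37.3]))]
chute_lip [(0.85, array([574. ,  28.1, 103.5]))]
chute_lip [(0.49, array([578.9, 139.5, 217.6]))]
```

View pics/pre.png

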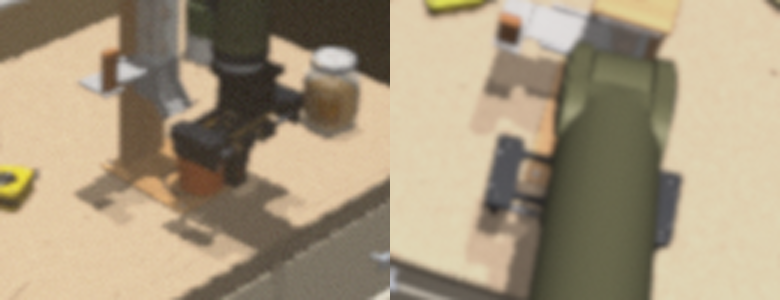

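The cup is upright in front of the ring at (200,175) in the left half, and the chute at (170,95) is clear. Going in low and setting it down.

```bash
python3 -m creep '[[[-0.008,-0.001,0,0,0,0],[-0.016,-0.0015,0,0,0,0],[-0.0255,-0.002,0,0,0,0],[-0.0255,-0.002,0,0,0,0],[-0.0255,-0.002,0.004,0,0,0],[-0.0255,-0.002,0.0075,0,0,0],[-0.0255,-0.002,0.0075,0,0,0],[-0.0255,-0.002,0.0075,0,0,0]]]'
python3 - <<'E'
from h import *
p,R,s=tool();print(p,s["contact_force"])
c=camera("side")
for n in("cup_mid","drop_point","cup_grip"): print(n,[(round(d["p"],2),np.array(d["point"])) for d in models.pinpoint(c,n)])
E
```

```text
clock: 10.28
position: [486.7, 26.0, 103.7]
eef_rot: [0.0, -0.037, 0.999, 0.0]
contact_force: [-0.2, 0.4, -2.8]
opening: 0.07
grasp_force: 49.8
[486.7  26.  103.7] [-0.2  0.4 -2.8]
cup_mid [(0.78, array([464.6, 530.1,  51.3])), (0.59, array([464.9, 685.4,  24.8]))]
drop_point [(0.82, array([541.8,  28.6,   4.9]))]
cup_grip [(0.79, array([534.9, 524.9,  70.3])), (0.68, array([448.1, 715.2,  33.3])), (0.55, array([489.7,  27.3,  62.7]))]
```

Still bearing weight, so lower another 1.5 mm and release, opening only partly.

```bash
python3 -m creep '[[[0,0,0.001,0,0,0],[0,0,0.0015,0,0,0],[0,0,0.0015,0,0,0]]]'
python3 -m creep '[[[0,0,0,0,0,0],[0,0,0,0,0,0],[0,0,0,0,0,0],[0,0,0,0,0,0],[0,0,0,0,0,0],[0,0,0,0,0,0]]]' 0.2
python3 -m creep '[[[0,0,-0.01,0,0,0],[0,0,-0.03,0,0,0],[0,0,-0.06,0,0,0],[0,0,-0.11,0,0,0],[0.04,0,-0.16,0,0,0],[0.04,0.05,-0.21,0,0,0],[0.04,0.1,-0.25,0,0,0],[0.04,0.15,-0.25,0,0,0],[0.04,0.2,-0.25,0,0,0],[0.04,0.2,-0.25,0,0,0]]]'
python3 - <<'E'
from h import *
p,R,s=tool();print(p,s["contact_force"])
cs=[camera("side"),camera("top")]
for n in("cup_mid","drop_point","cup_grip","shutter_grip","dispenser"):
  L=[[np.array(d["point"]) for d in models.pinpoint(c,n)] for c in cs]
  for a in L[0]:
    for b in L[1]:
      if np.linalg.norm(a-b)<25: print(n,a,b,"tri",*tri(cs,[proj(cs[0],a),proj(cs[1],b)]))
a=[]
for c in cs:
  u,v=proj(c,[560,50,90]).astype(int);a.append(cv2.resize(c["img"][v-40:v+40,u-52:u+52],(390,300),interpolation=2))
cv2.imwrite("pics/placed.png",np.hstack(a))
E
```

```text
clock: 10.85
position: [486.9, 26.0, 103.2]
eef_rot: [-0.0, -0.037, 0.999, 0.0]
contact_force: [-2.8, 0.1, 6.9]
opening: 0.072
grasp_force: 50.1
clock: 11.6
position: [486.9, 26.1, 102.2]
eef_rot: [0.0, -0.037, 0.999, 0.0]
contact_force: [-0.5, -0.3, -0.2]
opening: 0.398
grasp_force: 0.0
clock: 12.85
position: [430.6, 226.8, 352.8]
eef_rot: [0.0, -0.041, 0.999, 0.001]
contact_force: [0.5, -0.4, 0.1]
opening: 0.404
grasp_force: 0.0
[430.6 226.8 352.8] [ 0.5 -0.4  0.1]
cup_mid [466.8 683.2  28.7] [467.5 689.2  22.4] tri [464.5 684.9  31.5] 0.1586832094629358
cup_mid [464.5 532.4  51.9] [467.7 530.3  48.7] tri [467.7 530.3  48.9] 0.015319214611878351
cup_mid [542.1  33.8  42.8] [542.3  28.4  42.6] tri [544.5  28.9  39. ] 0.40936157572645016
drop_point [543.   30.5   3.6] [548.   32.4   3.6] tri [546.3  31.3   3.6] 0.6973128517742566
cup_grip [488.6  25.4  59.8] [490.6  26.3  64. ] tri [490.9  25.6  59.5] 0.4507077024211412
cup_grip [441.3 713.5  35.5] [439.7 712.5  34.6] tri [440.4 713.   35.2] 0.30803341146312846
cup_grip [533.3 522.9  69.1] [528.4 524.2  66.7] tri [528.4 524.   71.2] 0.5102632095278921
shutter_grip [583.2 143.4 213.4] [575.9 141.5 214.8] tri [578.5 142.9 213.4] 0.9056942168494402
dispenser [613.   28.9  -1.3] [609.7  26.7  -1.4] tri [611.3  27.5  -2. ] 0.5170045737808096
```

View pics/placed.png

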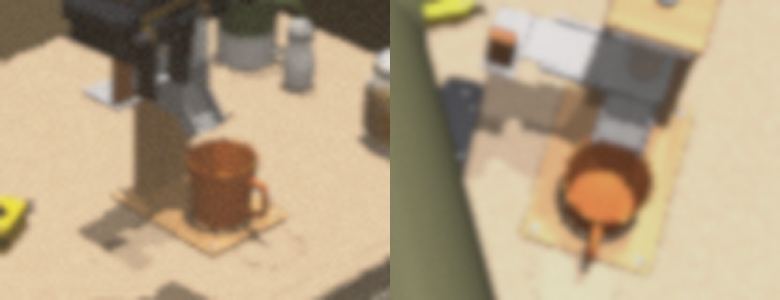

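The cup stands upright on the ring, with its rim centre at about (600,190) in the right half and its handle to the front; the measured offset is about 3 mm. The shutter is closed, with the tab at (500,45). For the tab I need a quarter turn, so I'll check joint 7 first.

```bash
python3 - <<'E'
from h import *
p,R,s=tool();print(p,np.array(s["joints"]).round(2),s["opening"])
E
```

```text
[432.2 222.2 352.3] [-0.6 -0.1  0.1  1.8  0.   1.4  1.1] 0.39809751729702353
```

```bash
python3 -m creep '[[[-0.014,-0.01,0.002,0,0,0.165],[-0.028,-0.02,0.004,0,0,0.33],[-0.042,-0.03,0.006,0,0,0.495],[-0.056,-0.04,0.008,0,0,0.66],[-0.071,-0.05,0.010,0,0,0.826],[-0.085,-0.06,0.012,0,0,0.99],[-0.1,-0.07,0.014,0,0,1.155],[-0.114,-0.08,0.016,0,0,1.32],[-0.128,-0.09,0.018,0,0,1.485],[-0.141,-0.095,0.02,0,0,1.65]]]' 0.0
python3 -m creep '[[[0,0,0,0,0,0],[0,0,0,0,0,0],[0,0,0,0,0,0]]]'
python3 - <<'E'
from h import *
p,R,s=tool();print(p,s["opening"]);print((R*1000).round())
T=np.array([579.5,142,266]);print("to go, tool axes",R.T@(T-p))
E
```

```text
clock: 14.7
position: [580.4, 137.4, 332.1]
eef_rot: [0.0, 0.711, 0.703, -0.0]
contact_force: [0.6, -0.1, 0.1]
opening: 0.503
grasp_force: 0.0
clock: 15.08
position: [579.3, 138.7, 332.5]
eef_rot: [-0.0, 0.708, 0.706, 0.0]
contact_force: [0.1, 0.2, -0.7]
opening: 0.499
grasp_force: 0.0
[579.3 138.7 332.5] 0.4988550000346601
[[    3.  1000.     0.]
 [ 1000.    -3.     0.]
 [    0.     0. -1000.]]
to go, tool axes [ 3.3  0.2 66.5]
```

Tool x is now world +y and tool y is world +x. Descend and grip.

```bash
python3 -m creep '[[[0.003,0,0.02,0,0,0],[0.003,0,0.045,0,0,0],[0.003,0,0.065,0,0,0],[0.003,0,0.065,0,0,0],[0.003,0,0.065,0,0,0]]]' 0.0
python3 -m creep '[[[0,0,0,0,0,0],[0,0,0,0,0,0],[0,0,0,0,0,0],[0,0,0,0,0,0],[0,0,0,0,0,0],[0,0,0,0,0,0],[0,0,0,0,0,0],[0,0,0,0,0,0]]]' 1 25
```

```text
clock: 15.7
position: [580.1, 141.5, 268.4]
eef_rot: [0.0, 0.709, 0.706, 0.001]
contact_force: [0.0, 0.8, 0.4]
opening: 0.502
grasp_force: 0.0
clock: 16.7
position: [580.3, 141.2, 267.4]
eef_rot: [0.0, 0.709, 0.705, 0.001]
contact_force: [4.4, 1.2, -0.7]
opening: 0.134
grasp_force: 25.0
```

```bash
python3 -m creep '[[[0.01,0,0,0,0,0],[0.02,0,0,0,0,0],[0.03,0,0,0,0,0],[0.04,0,0,0,0,0],[0.046,0,0,0,0,0],[0.046,0,0,0,0,0],[0.046,0,0,0,0,0],[0.046,0,0,0,0,0]]]'
python3 -m creep '[[[0,0,0,0,0,0],[0,0,0,0,0,0],[0,0,0,0,0,0],[0,0,0,0,0,0],[0,0,0,0,0,0],[0,0,0,0,0,0],[0,0,0,0,0,0],[0,0,0,0,0,0],[0,0,0,0,0,0],[0,0,0,0,0,0]]]'
python3 - <<'E'
from h import *
cs=[camera("side"),camera("top")]
for c in cs:
  for n in ["cup_mid","shutter_grip"]+[f"walnut{i}" for i in range(1)]: print(n,[(round(d["p"],2),np.array(d["point"])) for d in models.pinpoint(c,n)])
a=[]
for c in cs:
  u,v=proj(c,[560,50,120]).astype(int);a.append(cv2.resize(c["img"][v-45:v+45,u-58:u+58],(390,300),interpolation=2))
cv2.imwrite("pics/open.png",np.hstack(a))
E
```

```text
clock: 17.7
position: [580.7, 186.3, 267.4]
eef_rot: [0.001, 0.709, 0.705, -0.0]
contact_force: [5.4, -3.0, -1.0]
opening: 0.131
grasp_force: 25.0
clock: 18.95
position: [580.7, 186.3, 267.4]
eef_rot: [0.001, 0.709, 0.705, -0.0]
contact_force: [4.3, -2.4, -0.6]
opening: 0.135
grasp_force: 25.0
cup_mid [(0.94, array([543.9,  32.5,  42.3])), (0.81, array([464.5, 684.8,  24.5])), (0.8, array([465.2, 534.5,  51.1]))]
shutter_grip [(0.64, array([612.5,  30.1,   0. ])), (0.57, array([582.2, 186.8, 215.7]))]
walnut0 []
cup_mid [(0.84, array([543. ,  29.8,  41.9])), (0.79, array([465.1, 534.3,  45.8])), (0.7, array([561.8,  28.1,  30.8])), (0.66, array([465.6, 689. ,  26.2])), (0.61, array([570.1,  29.3, 103.7]))]
shutter_grip []
walnut0 [(0.56, array([538.3,  48.6,  26.4])), (0.5, array([523.6,  34.9,  44.1])), (0.41, array([561.3,  29.4,  30.4])), (0.36, array([541.4,  13.4,  25.4]))]
```

View pics/open.png

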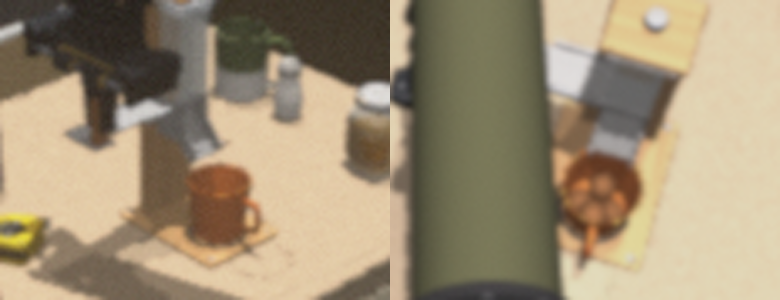

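All four walnuts show in the cup at (600,195) in the right half, detected at (538,49), (524,35), (561,29) and (541,13). Close the shutter, release and retreat upwards.

```bash
python3 -m creep '[[[-0.01,0,0,0,0,0],[-0.02,0,0,0,0,0],[-0.03,0,0,0,0,0],[-0.04,0,0,0,0,0],[-0.0475,0,0,0,0,0],[-0.0475,0,0,0,0,0],[-0.0475,0,0,0,0,0],[-0.0475,0,0,0,0,0]]]'
python3 -m creep '[[[0,0,0,0,0,0],[0,0,0,0,0,0],[0,0,0,0,0,0],[0,0,0,0,0,0],[0,0,0,0,0,0]]]' 0.2
python3 -m creep '[[[0,0,-0.02,0,0,0],[0,0,-0.05,0,0,0],[0,0,-0.1,0,0,0],[0.04,0,-0.13,0,0,0],[0.1,-0.02,-0.13,0,0,0],[0.16,-0.05,-0.13,0,0,0],[0.16,-0.05,-0.13,0,0,0],[0.16,-0.05,-0.13,0,0,0]]]'
python3 - <<'E'
from h import *
cs=[camera("side"),camera("top")]
for n in("cup_mid","shutter_grip","walnut0"):
  L=[[np.array(d["point"]) for d in models.pinpoint(c,n)] for c in cs]
  if n=="walnut0":print(L)
  for a in L[0]:
    for b in L[1]:
      if np.linalg.norm(a-b)<25: print(n,a,b,"tri",*tri(cs,[proj(cs[0],a),proj(cs[1],b)]))
a=[]
for c in cs:
  u,v=proj(c,[560,50,120]).astype(int);a.append(cv2.resize(c["img"][v-45:v+45,u-58:u+58],(390,300),interpolation=2))
cv2.imwrite("pics/end.png",np.hstack(a))
E
```

```text
clock: 20.35
position: [580.3, 141.0, 267.4]
eef_rot: [0.0, 0.709, 0.706, 0.001]
contact_force: [5.2, 0.8, -1.1]
opening: 0.136
grasp_force: 25.0
clock: 20.98
position: [579.7, 139.7, 267.3]
eef_rot: [-0.0, 0.709, 0.705, -0.0]
contact_force: [0.5, -1.1, -0.5]
opening: 0.4
grasp_force: 0.0
clock: 21.98
position: [530.4, 300.1, 397.2]
eef_rot: [0.0, 0.708, 0.706, -0.0]
contact_force: [0.4, -0.8, 0.2]
opening: 0.4
grasp_force: 0.0
cup_mid [466.3 684.1  28.4] [464.9 688.2  24.5] tri [463.2 685.5  31.1] 0.056243489471825114
cup_mid [462.  533.8  53.5] [464.4 533.5  48.8] tri [463.7 532.6  51.8] 0.03738737236454881
cup_mid [543.8  31.4  44.4] [542.6  32.3  42.2] tri [541.8  32.6  45.5] 0.14423861109497693
shutter_grip [583.9 142.  214. ] [579.  142.4 215.3] tri [580.1 143.1 215. ] 0.4480998607832589
[[], [array([524.9,  33.2,  42.1]), array([560.2,  31.2,  30.5]), array([538.5,  46.1,  26.4]), array([539.8,  12.7,  24.6])]]
```

View pics/end.png

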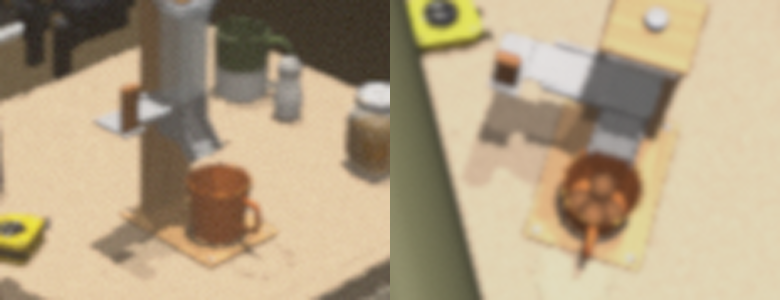

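The cup at (600,195) holds the four walnuts on the ring. The tab at (508,65) is back at its closed place and the gripper is clear.

```bash
python3 -c "
from cell import finish_job;print(finish_job())"
```

```text
the job is handed in; nothing more can be done
None
```

The job is handed in at about 22 s: the cup stands on the ring with all four walnuts in it, the shutter is closed again, the gripper is clear, and the honey jar and salt shaker were not touched (no verdict came back).

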